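# Drive the stuck die out of the noodle press barrel

### The job

Take the ejector, the thicker and shorter-handled of the two rods in the rack, and push it down through the barrel on the cleaning stand so that the stuck brass die drops into the tray, on until its collar meets the square nut. Press the collar on the nut with about 10 N for a second, never over 30 N on the die or stand, then let go and leave the ejector standing there. Move the die with the ejector only, and leave everything else where it is.

Things in the scene. Friction and masses are not known exactly. Their poses are not given: they have to be found in the camera images.
- stand: Fixed cleaning stand; origin on the table under the bore's vertical axis, y along its bridge (107 mm high, posts at y +-78). A tray 130 x 130 mm, walls 24 mm high, floor 5 mm thick, lies under an upright steel barrel: bore 37 mm, outer 47 mm, 75 to 125 mm above the table. On its mouth a square nut, 56 x 56 mm, with a flat rubber face on top (gives 1 mm per 15 N) and a 25 mm through hole on the bore's axis.
- mouth (a point): Point on the bore's axis, fixed in the stand, 133 mm above the table. The nut is screwed to a different height each time and then stays put: the top of its rubber face lies 0 to 8 mm above this point (133 to 141 mm above the table). This is not measured: feel for it. Axes as the stand's.
- die_center (a point): Centre of the brass die, a grooved round plug 34 mm across, 30 mm high, 0.1 to 0.2 kg, z its axis. Seated in the bore with its top about 96.5 mm and underside 66.5 mm above the table (it shows below the barrel), held by three spring noses in its groove. It takes about 8 to 18 N to start it down, then 2 to 7 N; once pushed down 19 mm (top at 77 mm) it falls free into the tray.
- ejector_grip (a point): Centre of the ejector's handle. A steel rod, 0.30 kg, hanging upright with up to 2.5 mm play in one of the rack's holes. From the tip up: round shank 22 mm thick, 68 mm long, 3 mm bevel at the tip; collar 42 mm across, 8 mm thick; handle 26 mm thick, 48 mm high. This point is 100 mm above the tip, 24 mm above the collar's top. Z along the rod, up. Fingertips can push on the collar's top.
- ejector_tip (a point): Centre of the ejector's lower end face, 68 mm below the collar's underside. Z along the rod, up.
- rack: Fixed steel rack for rods: a plate 80 mm (x) by 170 mm (y) by 10 mm, its top 85 mm above the table, origin on the table under its centre; two 27 mm holes at y = +45 and -45 mm of its own frame, in which the two rods hang by their collars.
- tamper_grip (a point): Middle of the handle of the other rod, a tamper, in the rack's other hole: slimmer and taller (handle 18 mm thick, 78 mm high, collar 42 mm, top 171 mm above the table). Not to be used.
- bowl: White bowl, 124 mm across, 55 mm high, origin under its centre. Leave it.
- cup: White cup, 76 mm across, 70 mm high, origin under its centre. Leave it.
- paddle: White rice paddle lying flat, 165 mm long, origin where blade and handle meet. Leave it.
- cutter: Steel ring cutter, 72 mm across, 35 mm high, origin under its centre. Leave it.
- jar: Glass jar, 64 mm across, 85 mm high, origin under its centre. Leave it.
Not all that is in view belongs to the job. What is shaped like the part that bears ejector_grip but purple is not meant.

How it is judged (in metres and radians):
On the way, in this order (a step that is already met when the one before it is completed fails the run):
1. the ejector's tip has entered the bore from above, the rod upright (horizontal distance between ejector_tip and mouth below 0.004 m and angle between ejector_grip's own z axis and vertical below 0.08 rad and z of ejector_tip in the frame of mouth below -0.005 m), for 0.1 s.
2. with the shank down the bore, the collar is pressed on the nut with more than 6 N for 0.3 s (horizontal distance between ejector_tip and mouth below 0.004 m and angle between ejector_grip's own z axis and vertical below 0.08 rad and z of ejector_tip in the frame of mouth below -0.058 m and contact force between ejector and stand above 6 N and contact force between the fingers and ejector above 1 N), for 0.3 s.
At the end, for the whole second after the job is handed in: The die rests in the tray (centre within 60 mm of the bore's axis in the stand's x and y, under 32 mm above the table). The released ejector stands at rest in the barrel, collar on the nut: upright to 0.08 rad, tip within 4 mm of the bore's axis and over 58 mm below the mouth point (x of die_center in the frame of stand between -0.06 and 0.06 m and y of die_center in the frame of stand between -0.06 and 0.06 m and z of die_center in the frame of stand below 0.032 m and linear speed of each of die, ejector below 0.02 m/s and horizontal distance between ejector_tip and mouth below 0.004 m and angle between ejector_grip's own z axis and vertical below 0.08 rad and z of ejector_tip in the frame of mouth below -0.058 m); the robot touches nothing.
It fails at once if the ejector bears on the stand or nut with more than 30 N (contact force between ejector and stand above 30 N).
It fails at once if the ejector bears on the die with more than 30 N (contact force between ejector and die above 30 N).
It fails at once if the gripper or arm touches the die (contact force between any of the fingers, the arm and die above 0.5 N).
It fails at once if another thing is moved by more than 20 mm (distance of any of tamper_grip, bowl, cup, paddle, cutter, jar from where it was at the start of the episode above 0.02 m).
It also fails if it takes over 54 s, if anything falls off the work surface, if the arm or the gripper's body presses on something with over 40 N, if the wrist force passes 120 N, or if a joint passes its speed limit or range.

### The arm

A 7-joint arm with a two-finger parallel gripper is mounted at the origin on the work surface. World frame = base frame: x ahead of the robot, y to its left, z up, the work surface at z = 0. Lengths are in mm, angles in rad, forces in N, time in s.
With the tool pointing down it reaches from about 425 to 1025 mm from the base axis. Payload 3.6 kg.
Tool frame: the origin (TCP) lies between the finger pads; the fingertips stand 19 mm ahead of it and the grasp point (between the pads) is the TCP; z points along the fingers, y is the line along which they close (so a half turn about z gives the same grasp; the last joint's range is limited). The gripper opens to 85 mm and grips with 20 to 120 N. Pads are 22 mm wide; open, the fingers measure 114 mm over their backs; the gripper's body (76 mm by 85 mm) begins 54 mm behind the grasp point. The pads swing forward as they close: fully open they stand 13 mm farther back than shut.
Start: joints at [-1.375, 0.591, 0.048, 1.609, -0.033, 0.943, -0.034], TCP at [206.476, 694.98, 250.302] pointing down, gripper open.
Joint ranges: [-2.69, 2.69], [-0.47, 2.24], [-1.27, 1.36], [0.19, 2.51], [-1.53, 4.68], [0.08, 2.07], [-3.09, 3.09]. Speed limits (rad/s): [2.57, 2.57, 3.14, 3.14, 3.14, 3.14, 3.14].

### API

Orientations are given as a rotation vector (axis times angle).
In Python, from workcell import * gives the robot as it stands.
- The arm moves only by the tool jog_arm, never from a script. Its arguments are lists of equal length, an entry for each row: "offset": the shift along the tool's x, y, z in m, a list of three; "rot": the turn, a rotation vector about the tool's x, y, z in degrees, a list of three. A call has 1 to 10 rows; each row shifts and turns the commanded pose from where the row before left it, along the tool's axes as they then stand; what a row does not reach is not made up. A row lasts 1/8 s, in which the tool goes at most 62.5 mm and 10.7 degrees, less where a joint would pass 70% of its speed; a pose out of reach is approached as far as the arm can. A call is refused whole if a number of a shift passes 0.0625 or a number of a turn 10.7, either way. A call with a gripper value outside its range is refused whole. "claw" is the opening, from -1 (shut) to 1 (fully open), set as the call begins (left out, the last holds). The fingers move at their own pace and stop on an object; "squeeze" is the grip in N (left out, the last holds). Time passes only in rows, so rows that do not move let the fingers close. It gives the time, the measured TCP pose, the force, the opening and the grip force at its end, in the units of the state.
- get_obs(): the state, without advancing time (a new reading comes with each control period).
- get_image(name): name is "scene" or "side" or "wrist"; returns (picture, depth): 480x640x3 uint8, blue, green, red; 480x640 float32, mm along the optical axis (not along the pixel's ray), 0 where there is no reading.
- camera_params(name): a dict with "K" (3x3 intrinsics, pixels), "world_to_cam" (4x4, takes a point from world to camera coordinates); the wrist camera has in their place "T_tool_cam" (4x4, takes a point from camera to tool coordinates, whose origin is the TCP and whose axes are the flange's). Camera axes: x right, y up, looking along -z (the intrinsics and any distortion apply to the point x, -y, -z); pixel columns grow to the right and rows downward; lengths in mm; the calibration is good to about 2 mm. A picture is of the moment at which its call begins: read the wrist's pose just before it. camera_params takes no time and is no camera call.
- job_done(): hands the job in; it is judged then, once.
The state is a dict: "t": time; "joints": joint angles; "qd": joint speeds; "tau": joint torques, N m; "tool_pos": TCP position; "tcp_rot": TCP orientation; "ft_force": force on the tool from outside, world axes, zero at the start; "ft_torque": the same for the moment, N m; "gripper_width": finger opening in mm; "finger_force": force on a finger pad.
Only numpy, scipy, OpenCV 4.12 (cv2) and the standard library are available. Lean on these libraries where they do the work, as an engineer would, in place of code of your own. Each camera call takes 0.05 s, during which the arm holds its last target. There are 200 camera calls.

## Working session

There is one attempt and no reset: what is moved stays moved. The work goes in short steps, Python scripts to look and compute and a tool call to move; the robot and the scene stay as the last step left them, time stands still between calls to the robot, and variables do not carry over. Pictures are saved under pics/ and viewed, at most 10 in all, crops included, and the job is handed in when it is done.

Besides the shell and the picture viewer there is one more tool, called after "Request:" by a JSON object that holds its "api" and its "payload". jog_arm: Moves the arm, as the interface text tells. Its arguments: {"type":"object","properties":{"offset":{"type":"array","items":{"type":"array","items":{"type":"number"}}},"rot":{"type":"array","items":{"type":"array","items":{"type":"number"}}},"claw":{"type":"number"},"squeeze":{"type":"number"}},"required":["offset","rot"]}

```bash
mkdir -p pics; cat > h.py <<'E'
from workcell import *
import numpy as np, cv2
from scipy.spatial.transform import Rotation as R
def T_tool():
    o=get_obs(); T=np.eye(4); T[:3,:3]=R.from_rotvec(o["tcp_rot"]).as_matrix(); T[:3,3]=o["tool_pos"]; return T
def grab(n):
    p=camera_params(n); T=T_tool(); im,d=get_image(n)
    C=np.linalg.inv(p["world_to_cam"]) if "world_to_cam" in p else T@p["T_tool_cam"]
    np.savez(f"{n}.npz",im=im,d=d,K=p["K"],C=C); return im,d
def load(n): return np.load(f"{n}.npz")
def ptcloud(n):
    z=load(n); K,C,d=z["K"],z["C"],z["d"]; v,u=np.mgrid[:480,:640]
    P=np.stack([(u-K[0,2])/K[0,0]*d,-(v-K[1,2])/K[1,1]*d,-d,np.ones_like(d)],-1)
    W=(P@C.T)[...,:3]; W[d==0]=np.nan; return W
E
python3 - <<'E'
from h import *
for n in("scene","side"):
    im,d=grab(n); cv2.imwrite(f"pics/{n}.png",im)
    print(n,{k:v for k,v in camera_params(n).items() if k!='world_to_cam'},load(n)["C"].round(2))
o=get_obs();print(o)
E
```

```text
scene {'K': array([[532.33685703,   0.        , 315.83691562],
       [  0.        , 532.33685703, 230.50819679],
       [  0.        ,   0.        ,   1.        ]])} [[-3.30000e-01 -5.00000e-01  8.00000e-01  1.68583e+03]
 [ 9.50000e-01 -1.60000e-01  2.90000e-01  4.17420e+02]
 [-2.00000e-02  8.50000e-01  5.30000e-01  8.28610e+02]
 [ 0.00000e+00  0.00000e+00  0.00000e+00  1.00000e+00]]
side {'K': array([[618.60192436,   0.        , 314.50536469],
       [  0.        , 618.60192436, 239.46496047],
       [  0.        ,   0.        ,   1.        ]])} [[ 8.10000e-01  3.60000e-01 -4.70000e-01 -1.05170e+02]
 [-5.90000e-01  4.90000e-01 -6.40000e-01 -9.90080e+02]
 [-0.00000e+00  8.00000e-01  6.00000e-01  1.03214e+03]
 [ 0.00000e+00  0.00000e+00  0.00000e+00  1.00000e+00]]
{'t': 0.1, 'joints': array([-1.37544541,  0.59206028,  0.04827835,  1.60969207, -0.03329769,
        0.94270945, -0.03375397]), 'qd': array([-0.00185582, -0.00221725,  0.00113582, -0.00201065, -0.00056755,
       -0.00027939, -0.00089654]), 'tau': array([ 4.24582424e-03, -5.49999154e+01,  1.55309904e+00, -1.98828310e+01,
        9.69918736e-03,  3.75943331e-03, -9.77321861e-06]), 'tool_pos': array([206.28815626, 694.29175631, 249.23154463]), 'tcp_rot': array([-0.45204557, -3.10870292,  0.00322922]), 'ft_force': array([-0.29250387, -0.6724153 , -0.0303234 ]), 'ft_torque': array([ 0.01134691, -0.00644804, -0.06146951]), 'finger_force': 0.0, 'gripper_width': 85.36525452507637}
```

View pics/scene.png

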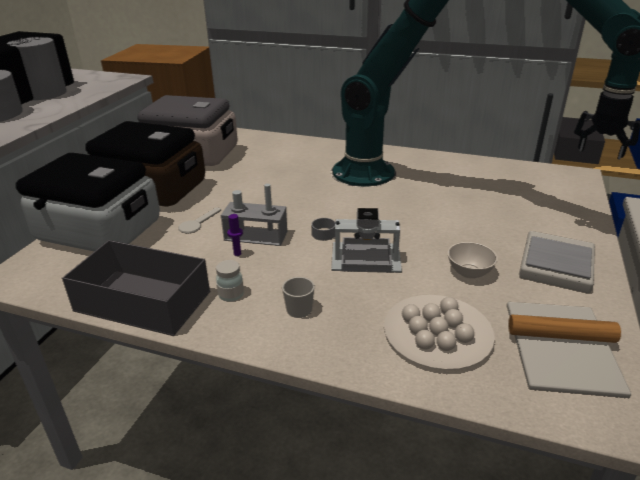

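View pics/side.png

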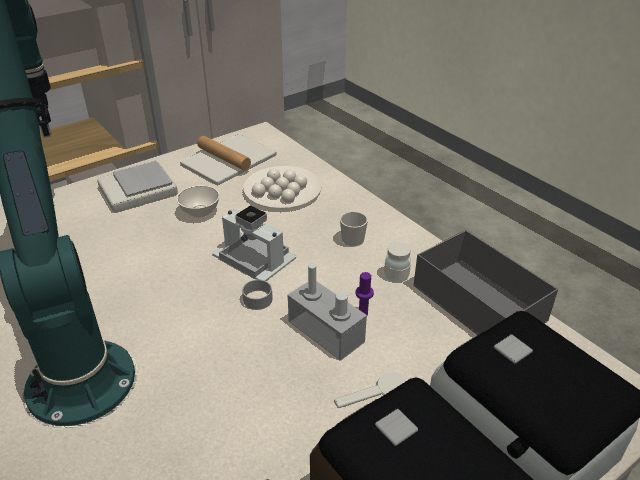

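The scene view shows these rods: grey rod A (238,201) short and thick, grey rod B (268,198) tall and slim, purple rod (235,232). From the side they are at (341,305), (312,280) and (365,290). The stand's nut is at (368,213) in scene and (251,214) in side. I choose A as the ejector and check it in a crop.

```bash
python3 - <<'E'
from h import *
np.set_printoptions(suppress=True,precision=1)
a=load("side")["im"][170:360,200:400]; cv2.imwrite("pics/crop.png",cv2.resize(a,(630,598),interpolation=cv2.INTER_CUBIC))
for n in("side","scene"):
    W=ptcloud(n)
    pts={"side":dict(A=(341,298),B=(312,267),purple=(365,277),nut=(251,208),jar=(398,250),cutter=(258,285),rackedge1=(340,350)),
     "scene":dict(A=(238,195),B=(268,188),purple=(235,217),nut=(368,211),jar=(229,268),cutter=(324,222))}[n]
    for k,(u,v) in pts.items(): print(n,k,np.nanmedian(W[v-1:v+2,u-1:u+2].reshape(-1,3),0))
    # handles: points by height bands
    for nm,c,lo,hi in(("A",pts["A"],95,160),("B",pts["B"],100,175),("nut",pts["nut"],120,150)):
        p=np.nanmedian(W[c[1]-1:c[1]+2,c[0]-1:c[0]+2].reshape(-1,3),0)
        m=(np.hypot(W[...,0]-p[0],W[...,1]-p[1])<50)&(W[...,2]>lo)&(W[...,2]<hi)
        Q=W[m]; print(n,nm,len(Q),Q.min(0),Q.max(0),Q.mean(0))
        zt=Q[:,2].max(); t=Q[Q[:,2]>np.percentile(Q[:,2],98)-4]; print("  top",len(t),t.mean(0), (t.min(0)+t.max(0))/2)
        if nm=="nut":
            r=cv2.minAreaRect(t[:,:2].astype(np.float32)); print("  rect",r)
E
```

```text
side A [ 508.3 -241.6  141.1]
side B [ 499.4 -150.5  171.9]
side purple [ 606.7 -203.8  123.7]
side nut [532.  161.1 141.1]
side jar [ 769.7 -138.1   84.5]
side cutter [457.8  23.3  17.8]
side rackedge1 [ 481.3 -277.2   31.6]
side A 276 [ 491.9 -254.3   95.1] [ 529.3 -215.6  145.3] [ 509.9 -240.   123.4]
  top 69 [ 513.2 -236.2  141.6] [ 513.  -235.5  142.5]
side B 224 [ 490.8 -158.4  100.1] [ 509.8 -136.4  173.1] [ 497.8 -150.1  140.5]
  top 36 [ 500.6 -146.7  170.9] [ 500.7 -145.8  170.8]
side nut 376 [484.4 112.6 120.1] [553.1 175.1 147.6] [518.6 140.2 136.5]
  top 121 [519.2 142.4 142.6] [518.3 141.2 144.2]
  rect ((517.3847045898438, 140.3587646484375), (53.821720123291016, 51.81551742553711), 12.388922691345215)
scene A [ 523.3 -224.3  137.6]
scene B [ 505.6 -139.1  165.2]
scene purple [ 614.7 -189.1  124.4]
scene nut [504.8 142.  140. ]
scene jar [ 780.1 -127.    87.3]
scene cutter [405.9 -13.1  22.2]
scene A 181 [ 499.5 -250.4   95. ] [ 533.  -212.8  145.7] [ 520.6 -230.2  120.9]
  top 32 [ 515.9 -232.3  142.8] [ 513.4 -231.3  143.3]
scene B 160 [ 492.2 -154.2  100.1] [ 515.3 -134.   174.4] [ 506.4 -142.5  138.6]
  top 16 [ 503.3 -143.6  171.5] [ 505.  -144.6  171.8]
scene nut 381 [487.5 111.1 120.2] [553.  177.7 145.5] [528.1 146.8 136.5]
  top 161 [519.4 144.2 142.5] [518.8 144.1 143. ]
  rect ((520.0528564453125, 143.99769592285156), (56.554176330566406, 53.01177215576172), 18.93466567993164)
```

View pics/crop.png

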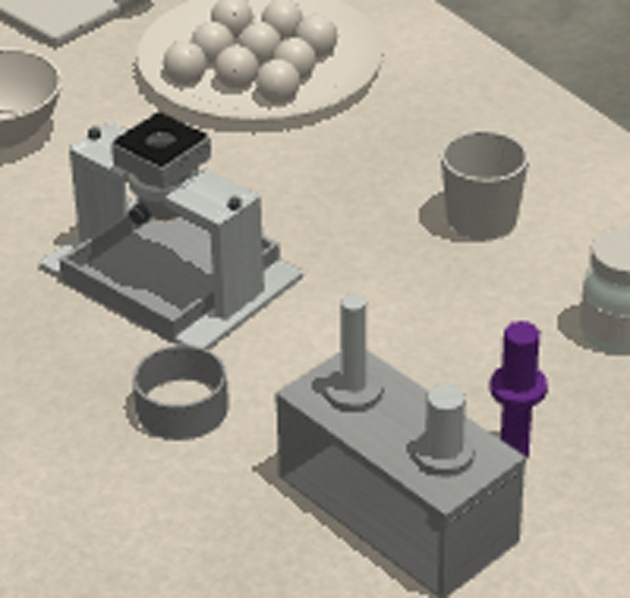

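The crop confirms it: the short thick grey handle (445,420 in the crop) is the ejector at about world (513,-235). The tamper is slimmer and taller at (352,340), and the purple one stands outside the rack. The nut centre is near (518,142). Next I look at the nut from above on the way.

```bash
cat >> h.py <<'E'
def off(target):  # world mm -> tool-frame shift in mm
    T=T_tool(); return (T[:3,:3].T@(np.array(target)-T[:3,3])).round(1)
E
python3 - <<'E'
from h import *
np.set_printoptions(suppress=True,precision=3)
p=camera_params("wrist"); print(p); print(T_tool()); print(off((518,142,290)))
E
```

```text
{'K': array([[402.759,   0.   , 321.88 ],
       [  0.   , 402.759, 240.189],
       [  0.   ,   0.   ,   1.   ]]), 'T_tool_cam': array([[   0.   ,    0.951,    0.31 ,   79.341],
       [   1.   ,    0.   ,   -0.001,    0.127],
       [  -0.001,    0.31 ,   -0.951, -122.791],
       [   0.   ,    0.   ,    0.   ,    1.   ]])}
[[ -0.959   0.285  -0.    206.288]
 [  0.285   0.959  -0.002 694.292]
 [ -0.     -0.002  -1.    249.232]
 [  0.      0.      0.      1.   ]]
[-456.1 -440.7  -39.8]
```

Request:
{"api": "jog_arm", "payload": {"offset": [[-0.02,-0.02,-0.01],[-0.043,-0.04,-0.01],[-0.043,-0.04,-0.01],[-0.043,-0.04,-0.01],[-0.043,-0.04,0],[-0.043,-0.04,0],[-0.043,-0.04,0],[-0.043,-0.04,0],[-0.043,-0.04,0],[-0.043,-0.04,0]], "rot": [[0,0,0],[0,0,0],[0,0,0],[0,0,0],[0,0,0],[0,0,0],[0,0,0],[0,0,0],[0,0,0],[0,0,0]]}}

```text
t: 1.35
tool_pos: [488.9, 213.0, 290.1]
tcp_rot: [-0.452, -3.109, 0.0]
ft_force: [0.4, 0.3, 1.1]
gripper_width: 85.2
finger_force: 0.0
```

Request:
{"api": "jog_arm", "payload": {"offset": [[-0.03,-0.035,0],[-0.018,-0.02,0],[0,-0.003,0],[0,0,0],[0,0,0]], "rot": [[0,0,0],[0,0,0],[0,0,0],[0,0,0],[0,0,0]]}}

```text
t: 1.98
tool_pos: [517.2, 147.3, 290.2]
tcp_rot: [-0.447, -3.109, -0.001]
ft_force: [-0.6, 0.1, -0.6]
gripper_width: 85.3
finger_force: 0.0
```

```bash
python3 - <<'E'
from h import *
np.set_printoptions(suppress=True,precision=2)
im,d=grab("wrist"); cv2.imwrite("pics/w1.png",im); import shutil; shutil.copy("wrist.npz","w1.npz")
o=get_obs(); print(T_tool(),o["ft_force"],o["qd"],o["t"]); print(off((518,142,290)))
E
```

```text
[[ -0.96   0.28  -0.   517.25]
 [  0.28   0.96   0.   147.23]
 [  0.     0.    -1.   290.19]
 [  0.     0.     0.     1.  ]] [ 0.65 -0.35  0.11] [-0.   -0.    0.01 -0.    0.   -0.   -0.  ] 2.025
[-2.2 -4.8  0.2]
```

View pics/w1.png

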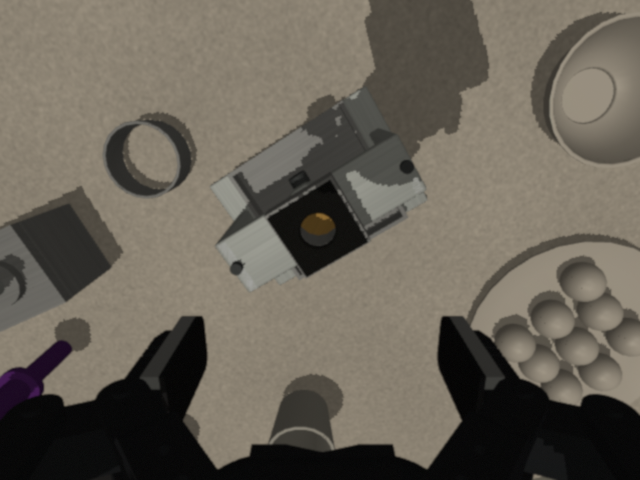

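The view shows the nut's square with corners about (332,181), (369,240), (305,276), (269,215) and the bore hole at about (318,230). The brass die is visible inside. I now do the same above the ejector.

```bash
python3 - <<'E'
from h import *
np.set_printoptions(suppress=True,precision=1)
z=np.load("w1.npz"); W=ptcloud("wrist"); im=z["im"]
print("nut top z",[W[v,u] for u,v in((300,205),(345,245),(335,195),(300,260),(285,218))])
g=cv2.resize(im[205:255,293:343],(600,600),interpolation=cv2.INTER_CUBIC); cv2.imwrite("pics/hole.png",g)
# black mask square, hole = not black inside
m=(im.max(2)<45).astype(np.uint8); n,l,s,c=cv2.connectedComponentsWithStats(m); k=l[205,300]; print(s[k],c[k])
cn=cv2.findContours((l==k).astype(np.uint8),cv2.RETR_CCOMP,cv2.CHAIN_APPROX_NONE)
for q,h in zip(cn[0],cn[1][0]):
    if len(q)>20: print(len(q),h[3],cv2.minAreaRect(q),cv2.fitEllipse(q))
print(off((513,-235,290)))
E
```

```text
nut top z [array([497.5, 137.7, 139.7]), array([534.4, 159.9, 140.4]), array([497.7, 162.9, 139.4]), array([536.3, 125.6, 140.3]), array([503.3, 125. , 140.6])]
[ 268  180   99   96 4340] [317.8 228.4]
241 -1 ((317.3197326660156, 228.95709228515625), (72.19442749023438, 73.57017517089844), 58.392494201660156) ((317.6321105957031, 227.86119079589844), (82.04806518554688, 84.71354675292969), 89.11251831054688)
106 0 ((316.0840759277344, 226.76104736328125), (30.103069305419922, 34.71260070800781), 41.18592834472656) ((316.59088134765625, 226.93515014648438), (29.67937469482422, 35.41561508178711), 55.7662239074707)
[-103.7 -367.9   -0. ]
```

View pics/hole.png

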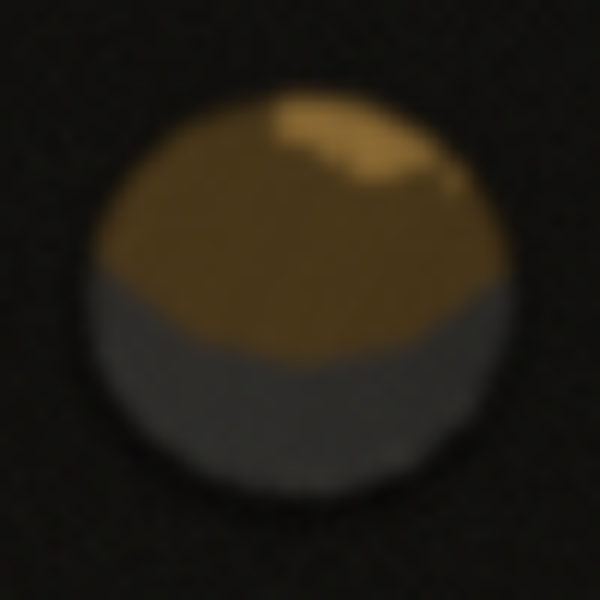

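The crop shows the hole spanning x 88–515 and y 88–497, so its centre is about pixel (317.7,228.9).

Request:
{"api": "jog_arm", "payload": {"offset": [[-0.007,-0.025,0],[-0.014,-0.05,0],[-0.014,-0.05,0],[-0.014,-0.05,0],[-0.014,-0.05,0],[-0.014,-0.05,0],[-0.014,-0.05,0],[-0.009,-0.033,0],[-0.004,-0.01,0],[0,0,0]], "rot": [[0,0,0],[0,0,0],[0,0,0],[0,0,0],[0,0,0],[0,0,0],[0,0,0],[0,0,0],[0,0,0],[0,0,0]]}}

```text
t: 3.28
tool_pos: [513.2, -235.8, 290.1]
tcp_rot: [-0.451, -3.109, -0.001]
ft_force: [-0.2, -0.0, 0.5]
gripper_width: 85.3
finger_force: 0.0
```

Request:
{"api": "jog_arm", "payload": {"offset": [[0,0,0],[0,0,0]], "rot": [[0,0,0],[0,0,0]]}}

```text
t: 3.52
tool_pos: [513.2, -234.9, 290.2]
tcp_rot: [-0.447, -3.109, -0.001]
ft_force: [-0.5, -0.1, 0.5]
gripper_width: 85.5
finger_force: 0.0
```

```bash
python3 - <<'E'
from h import *
np.set_printoptions(suppress=True,precision=2)
im,d=grab("wrist"); import shutil; shutil.copy("wrist.npz","w2.npz")
print(T_tool()); z=load("wrist"); C,K=z["C"],z["K"]
def proj(p):
    q=np.linalg.inv(C)@np.r_[p,1]; return K[0,2]+K[0,0]*q[0]/-q[2],K[1,2]-K[1,1]*q[1]/-q[2]
u,v=map(int,proj((513,-235,141))); print(u,v)
cv2.imwrite("pics/w2.png",cv2.resize(im[v-60:v+60,u-80:u+80],(800,600),interpolation=cv2.INTER_CUBIC)); print("crop origin",u-80,v-60,"x5")
W=ptcloud("wrist"); print(W[v-5:v+6:5,u-5:u+6:5])
E
```

```text
[[  -0.96    0.28   -0.    513.13]
 [   0.28    0.96    0.   -235.26]
 [   0.      0.     -1.    290.29]
 [   0.      0.      0.      1.  ]]
320 227
crop origin 240 167 x5
[[[ 508.22 -237.94  140.  ]
  [ 508.9  -234.48  141.2 ]
  [ 509.98 -231.15  140.82]]

 [[ 511.9  -239.06  139.35]
  [ 512.56 -235.56  140.58]
  [ 513.51 -232.17  140.72]]

 [[ 515.34 -240.08  139.68]
  [ 516.15 -236.62  140.36]
  [ 517.22 -233.25  140.1 ]]]
```

View pics/w2.png

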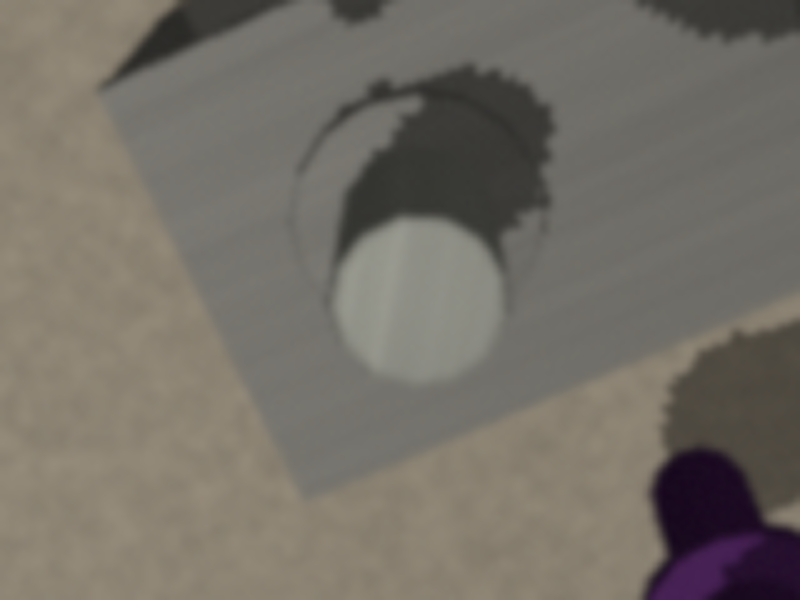

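The crop shows the handle's top disc spanning x 333–505 and y 214–384, so its centre is about pixel (323.4,226.4). The tamper and purple rod are clear of the fingers.

```bash
python3 - <<'E'
from h import *
np.set_printoptions(suppress=True,precision=2)
def hit(f,u,v,zz):
    z=np.load(f); K,C=z["K"],z["C"]; r=C[:3,:3]@np.array([(u-K[0,2])/K[0,0],-(v-K[1,2])/K[1,1],-1]); c=C[:3,3]; return c+r*(zz-c[2])/r[2]
e=hit("w2.npz",323.4,226.4,141); h=[hit("w1.npz",317.7,228.9,zz) for zz in(134,137,140)]
print("ej",e,"hole",h); print(off((e[0],e[1],114)))
E
```

```text
ej [ 512.69 -233.11  141.  ] hole [array([519.17, 144.02, 134.  ]), array([518.33, 144.29, 137.  ]), array([517.49, 144.57, 140.  ])]
[  1.    1.8 176.3]
```

Request:
{"api": "jog_arm", "payload": {"offset": [[0.001,0.0018,0.02],[0,0,0.04],[0,0,0.04],[0,0,0.04],[0,0,0.025],[0,0,0.011],[0,0,0],[0,0,0]], "rot": [[0,0,0],[0,0,0],[0,0,0],[0,0,0],[0,0,0],[0,0,0],[0,0,0],[0,0,0]]}}

```text
t: 4.58
tool_pos: [513.2, -235.1, 115.4]
tcp_rot: [0.451, 3.107, -0.001]
ft_force: [-0.1, 0.4, 0.1]
gripper_width: 85.3
finger_force: 0.0
```

Request:
{"api": "jog_arm", "payload": {"offset": [[0,0,0],[0,0,0],[0,0,0],[0,0,0],[0,0,0],[0,0,0],[0,0,0],[0,0,0]], "rot": [[0,0,0],[0,0,0],[0,0,0],[0,0,0],[0,0,0],[0,0,0],[0,0,0],[0,0,0]], "claw": -1, "squeeze": 60}}

```text
t: 5.58
tool_pos: [512.6, -234.7, 114.8]
tcp_rot: [0.452, 3.108, 0.001]
ft_force: [0.0, 1.2, 5.9]
gripper_width: 24.7
finger_force: 58.6
```

Request:
{"api": "jog_arm", "payload": {"offset": [[0,0,-0.005],[0,0,-0.02],[0,0,-0.04],[0,0,-0.05],[0,0,-0.04],[0,0,-0.02],[0,0,0],[0,0,0]], "rot": [[0,0,0],[0,0,0],[0,0,0],[0,0,0],[0,0,0],[0,0,0],[0,0,0],[0,0,0]]}}

```text
t: 6.58
tool_pos: [511.2, -234.2, 287.8]
tcp_rot: [-0.452, -3.106, -0.001]
ft_force: [-0.1, 0.2, -2.9]
gripper_width: 25.0
finger_force: 59.2
```

```bash
python3 - <<'E'
from h import *
np.set_printoptions(suppress=True,precision=2)
im,d=grab("wrist"); import shutil; shutil.copy("wrist.npz","w3.npz")
im2,d=grab("side"); T=T_tool(); print(T,get_obs()["ft_force"],get_obs()["gripper_width"])
z=load("side"); q=np.linalg.inv(z["C"])@np.r_[T[:3,3]-[0,0,40],1]; u=int(z["K"][0,2]+z["K"][0,0]*q[0]/-q[2]); v=int(z["K"][1,2]-z["K"][1,1]*q[1]/-q[2]); print(u,v)
a=cv2.resize(im[200:480,120:520],(400,280)); b=cv2.resize(im2[v-70:v+70,u-100:u+100],(400,280),interpolation=cv2.INTER_CUBIC)
cv2.imwrite("pics/w3.png",cv2.resize(np.vstack([a,b]),None,fx=1,fy=1))
E
```

```text
[[  -0.96    0.28   -0.    511.26]
 [   0.28    0.96    0.   -234.31]
 [   0.      0.     -1.    287.54]
 [   0.      0.      0.      1.  ]] [ 0.41 -0.25 -2.78] 24.690402872611067
341 257
```

View pics/w3.png

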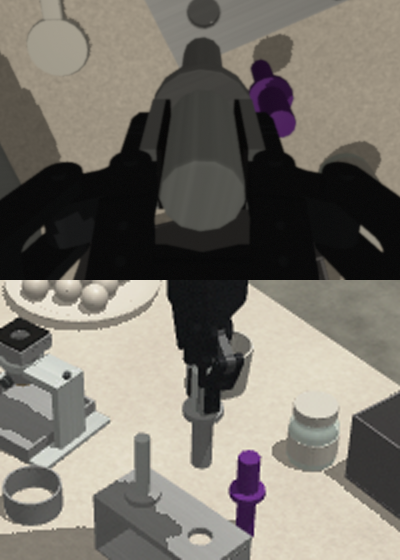

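The ejector hangs in the grip, upright in both halves of the picture: handle top at about pixel (323,396), shank end at about (323,238). I check tilt and offset by projection.

```bash
python3 - <<'E'
from h import *
np.set_printoptions(suppress=True,precision=2)
p=camera_params("wrist"); K=p["K"]; Ti=np.linalg.inv(p["T_tool_cam"])
def pr(x,y,z):
    q=Ti@[x,y,z,1]; return np.array([K[0,2]+K[0,0]*q[0]/-q[2],K[1,2]-K[1,1]*q[1]/-q[2]])
for zt in(96,99): print("tip",zt,pr(8,0,zt),pr(11,0,zt-3),pr(9,0,zt)-pr(8,0,zt))
for zt in(-24,-27,-30): print("top",zt,pr(0,0,zt),pr(1,0,zt)-pr(0,0,zt),"edges",pr(13,0,zt),pr(-13,0,zt))
im=np.load("w3.npz")["im"]; g=im[225:430,323].mean(1).astype(int); print(dict(zip(range(225,430,1),g)))
print(im[250,290:360].mean(1).astype(int)); print(im[396,270:370].mean(1).astype(int))
E
```

```text
tip 96 [321.33 240.32] [321.33 236.9 ] [-0.   -1.67]
tip 99 [321.34 238.71] [321.33 235.3 ] [-0.   -1.65]
top -24 [321.13 392.59] [-0.   -2.84] edges [321.12 354.46] [321.15 428.21]
top -27 [321.12 399.59] [-0.   -2.89] edges [321.11 360.74] [321.14 435.82]
top -30 [321.11 406.93] [-0.   -2.95] edges [321.09 367.34] [321.13 443.8 ]
{225: np.int64(53), 226: np.int64(52), 227: np.int64(64), 228: np.int64(88), 229: np.int64(110), 230: np.int64(123), 231: np.int64(126), 232: np.int64(127), 233: np.int64(126), 234: np.int64(126), 235: np.int64(124), 236: np.int64(112), 237: np.int64(84), 238: np.int64(57), 239: np.int64(49), 240: np.int64(48), 241: np.int64(48), 242: np.int64(48), 243: np.int64(48), 244: np.int64(48), 245: np.int64(48), 246: np.int64(48), 247: np.int64(48), 248: np.int64(47), 249: np.int64(48), 250: np.int64(47), 251: np.int64(48), 252: np.int64(48), 253: np.int64(48), 254: np.int64(48), 255: np.int64(48), 256: np.int64(48), 257: np.int64(48), 258: np.int64(49), 259: np.int64(48), 260: np.int64(48), 261: np.int64(48), 262: np.int64(47), 263: np.int64(49), 264: np.int64(49
[... 3028 characters left out ...]
 np.int64(81), 425: np.int64(82), 426: np.int64(82), 427: np.int64(82), 428: np.int64(81), 429: np.int64(78)}
[136 131 129 128 128 129 129 129 129 129 128 128 129 122  98  67  47  44
  44  44  45  45  44  45  46  46  47  47  48  47  48  48  48  47  47  48
  48  48  47  48  48  48  48  49  49  49  50  51  51  68 101 121 125 125
 125 125 125 126 128 132 135 136 137 138 137 137 139 141 143 145]
[ 8  9 11  8  9 10  9 16 32 52 69 76 79 80 81 82 82 82 83 83 82 82 80 80
 80 80 81 81 82 82 82 82 83 84 85 85 86 85 84 83 83 82 81 81 81 81 81 81
 81 81 80 80 80 80 81 81 81 82 81 82 82 83 83 83 83 83 83 83 82 82 82 83
 83 83 84 83 83 83 83 83 83 83 84 84 85 84 84 84 84 83 82 82 81 75 60 38
 17  8  8  8]
```

Rod upright and centred within about 0.5 mm. Now raise and carry to above the bore.

Request:
{"api": "jog_arm", "payload": {"offset": [[0,0,-0.015],[0.007,0.025,-0.01],[0.0124,0.045,0],[0.0124,0.045,0],[0.0124,0.045,0],[0.0124,0.045,0],[0.0124,0.045,0],[0.0124,0.045,0],[0.0124,0.045,0],[0.0062,0.0225,0]], "rot": [[0,0,0],[0,0,0],[0,0,0],[0,0,0],[0,0,0],[0,0,0],[0,0,0],[0,0,0],[0,0,0],[0,0,0]]}}

```text
t: 7.92
tool_pos: [519.7, 144.7, 314.9]
tcp_rot: [0.446, 3.109, 0.002]
ft_force: [-0.0, -0.6, -2.8]
gripper_width: 24.7
finger_force: 59.5
```

Request:
{"api": "jog_arm", "payload": {"offset": [[0,0.002,0],[0,0,0.02],[0,0,0.015],[0,0,0],[0,0,0],[0,0,0]], "rot": [[0,0,0],[0,0,0],[0,0,0],[0,0,0],[0,0,0],[0,0,0]]}}

```text
t: 8.68
tool_pos: [520.9, 143.0, 280.0]
tcp_rot: [0.452, 3.108, 0.001]
ft_force: [-0.7, 0.1, -3.5]
gripper_width: 24.7
finger_force: 59.5
```

```bash
python3 - <<'E'
from h import *
np.set_printoptions(suppress=True,precision=2)
o=get_obs(); print(o["tool_pos"],o["tcp_rot"],o["ft_force"]); im,d=grab("wrist"); o=get_obs(); print(o["tool_pos"],o["ft_force"])
cv2.imwrite("pics/w4.png",cv2.resize(im[170:290,240:400],(800,600),interpolation=cv2.INTER_CUBIC)); print(off((518,143.8,270)))
E
```

```text
[520.86 142.96 280.03] [0.45 3.11 0.  ] [-0.69  0.12 -3.47]
[520.76 143.05 279.95] [-0.04 -0.24 -2.64]
[ 2.9 -0.1 10. ]
```

View pics/w4.png

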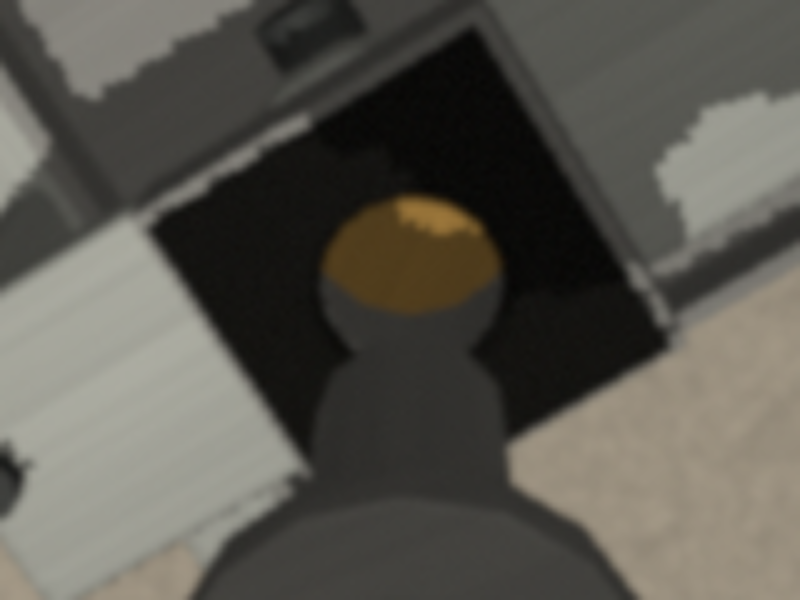

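The crop shows the tip just below the hole in line with it: hole centre at crop (411,283), shank axis at crop x 410. So it is aligned sideways, and only tool x is left to correct.

```bash
python3 - <<'E'
from h import *
np.set_printoptions(suppress=True,precision=2)
p=camera_params("wrist"); K=p["K"]; T=p["T_tool_cam"]
def tool(u,v,zt):
    r=T[:3,:3]@np.array([(u-K[0,2])/K[0,0],-(v-K[1,2])/K[1,1],-1]); c=T[:3,3]; return c+r*(zt-c[2])/r[2]
for nz in(134,137,140): print(nz,tool(321.8,226.2,280-nz), tool(321.6,300,94))
E
```

```text
134 [  2.01   0.3  146.  ] [-28.69   0.15  94.  ]
137 [  2.87   0.29 143.  ] [-28.69   0.15  94.  ]
140 [  3.73   0.29 140.  ] [-28.69   0.15  94.  ]
```

Request:
{"api": "jog_arm", "payload": {"offset": [[0.0028,0,0],[0,0,0.015],[0,0,0.015],[0,0,0.005],[0,0,0],[0,0,0],[0,0,0]], "rot": [[0,0,0],[0,0,0],[0,0,0],[0,0,0],[0,0,0],[0,0,0],[0,0,0]]}}

```text
t: 9.6
tool_pos: [518.0, 144.0, 244.8]
tcp_rot: [0.452, 3.108, 0.001]
ft_force: [-0.4, 0.2, -3.9]
gripper_width: 24.7
finger_force: 59.5
```

Request:
{"api": "jog_arm", "payload": {"offset": [[0,0,0.002],[0,0,0.002],[0,0,0.002],[0,0,0.001],[0,0,0.001],[0,0,0.001],[0,0,0.001],[0,0,0]], "rot": [[0,0,0],[0,0,0],[0,0,0],[0,0,0],[0,0,0],[0,0,0],[0,0,0],[0,0,0]]}}

```text
t: 10.6
tool_pos: [517.5, 143.8, 234.2]
tcp_rot: [-0.452, -3.109, 0.0]
ft_force: [-0.1, 0.2, -3.3]
gripper_width: 24.7
finger_force: 59.5
```

Request:
{"api": "jog_arm", "payload": {"offset": [[0,0,0.001],[0,0,0.001],[0,0,0]], "rot": [[0,0,0],[0,0,0],[0,0,0]]}}

```text
t: 10.98
tool_pos: [517.5, 143.8, 232.2]
tcp_rot: [-0.452, -3.109, 0.0]
ft_force: [-0.4, -0.3, -3.3]
gripper_width: 24.8
finger_force: 59.5
```

Request:
{"api": "jog_arm", "payload": {"offset": [[0,0,0.001],[0,0,0.001],[0,0,0.001],[0,0,0]], "rot": [[0,0,0],[0,0,0],[0,0,0],[0,0,0]]}}

```text
t: 11.48
tool_pos: [517.5, 143.8, 229.2]
tcp_rot: [-0.452, -3.109, 0.0]
ft_force: [0.2, -0.9, -2.8]
gripper_width: 24.7
finger_force: 59.5
```

Request:
{"api": "jog_arm", "payload": {"offset": [[0,0,0.001],[0,0,0.001],[0,0,0]], "rot": [[0,0,0],[0,0,0],[0,0,0]]}}

```text
t: 11.85
tool_pos: [517.5, 143.8, 227.2]
tcp_rot: [-0.452, -3.109, 0.0]
ft_force: [0.6, -0.1, -4.0]
gripper_width: 24.7
finger_force: 59.5
```

Request:
{"api": "jog_arm", "payload": {"offset": [[0,0,0.001],[0,0,0.001],[0,0,0]], "rot": [[0,0,0],[0,0,0],[0,0,0]]}}

```text
t: 12.22
tool_pos: [517.5, 143.8, 225.2]
tcp_rot: [-0.452, -3.109, 0.0]
ft_force: [-1.0, 0.5, -2.3]
gripper_width: 24.9
finger_force: 59.5
```

The tip is in the bore without side force. I go on to just above the die.

Request:
{"api": "jog_arm", "payload": {"offset": [[0,0,0.003],[0,0,0.003],[0,0,0.004],[0,0,0.004],[0,0,0.003],[0,0,0.003],[0,0,0.002],[0,0,0.001],[0,0,0]], "rot": [[0,0,0],[0,0,0],[0,0,0],[0,0,0],[0,0,0],[0,0,0],[0,0,0],[0,0,0],[0,0,0]]}}

```text
t: 13.35
tool_pos: [517.6, 143.8, 202.3]
tcp_rot: [0.452, 3.109, 0.0]
ft_force: [-0.2, -0.1, -3.5]
gripper_width: 24.5
finger_force: 59.5
```

Request:
{"api": "jog_arm", "payload": {"offset": [[0,0,0.001],[0,0,0.001],[0,0,0.001],[0,0,0]], "rot": [[0,0,0],[0,0,0],[0,0,0],[0,0,0]]}}

```text
t: 13.85
tool_pos: [517.5, 143.8, 199.2]
tcp_rot: [-0.452, -3.109, 0.0]
ft_force: [0.7, 0.4, -2.3]
gripper_width: 24.7
finger_force: 59.5
```

Request:
{"api": "jog_arm", "payload": {"offset": [[0,0,0.001],[0,0,0.001],[0,0,0.001],[0,0,0.0005],[0,0,0.0005],[0,0,0]], "rot": [[0,0,0],[0,0,0],[0,0,0],[0,0,0],[0,0,0],[0,0,0]]}}

```text
t: 14.6
tool_pos: [517.6, 143.8, 195.3]
tcp_rot: [-0.452, -3.109, 0.0]
ft_force: [-0.8, 0.5, -3.4]
gripper_width: 24.4
finger_force: 59.5
```

Request:
{"api": "jog_arm", "payload": {"offset": [[0,0,0.0005],[0,0,0.0005],[0,0,0]], "rot": [[0,0,0],[0,0,0],[0,0,0]]}}

```text
t: 14.98
tool_pos: [517.7, 143.8, 194.4]
tcp_rot: [0.452, 3.109, 0.0]
ft_force: [-0.6, -0.1, -1.9]
gripper_width: 24.8
finger_force: 59.5
```

Request:
{"api": "jog_arm", "payload": {"offset": [[0,0,0.0005],[0,0,0.0005],[0,0,0]], "rot": [[0,0,0],[0,0,0],[0,0,0]]}}

```text
t: 15.35
tool_pos: [518.0, 143.8, 194.1]
tcp_rot: [0.452, 3.108, 0.001]
ft_force: [-0.9, -1.2, 5.1]
gripper_width: 24.3
finger_force: 60.4
```

Contact with the die (about 8 N). I push on in small steps.

Request:
{"api": "jog_arm", "payload": {"offset": [[0,0,0.0004],[0,0,0]], "rot": [[0,0,0],[0,0,0]]}}

```text
t: 15.6
tool_pos: [518.1, 143.8, 194.0]
tcp_rot: [0.452, 3.108, 0.001]
ft_force: [-1.8, 0.1, 7.6]
gripper_width: 24.5
finger_force: 60.5
```

Request:
{"api": "jog_arm", "payload": {"offset": [[0,0,0.0004],[0,0,0]], "rot": [[0,0,0],[0,0,0]]}}

```text
t: 15.85
tool_pos: [518.2, 143.8, 193.9]
tcp_rot: [0.452, 3.108, 0.001]
ft_force: [-1.8, -0.5, 8.9]
gripper_width: 24.5
finger_force: 60.7
```

Request:
{"api": "jog_arm", "payload": {"offset": [[0,0,0.0005],[0,0,0]], "rot": [[0,0,0],[0,0,0]]}}

```text
t: 16.1
tool_pos: [518.3, 143.8, 193.6]
tcp_rot: [0.452, 3.108, 0.001]
ft_force: [-2.6, -1.6, 10.4]
gripper_width: 25.0
finger_force: 60.9
```

Request:
{"api": "jog_arm", "payload": {"offset": [[0,0,0.0005],[0,0,0]], "rot": [[0,0,0],[0,0,0]]}}

```text
t: 16.35
tool_pos: [518.5, 143.9, 193.1]
tcp_rot: [0.452, 3.107, 0.001]
ft_force: [-1.8, -0.8, 9.5]
gripper_width: 24.9
finger_force: 60.9
```

Request:
{"api": "jog_arm", "payload": {"offset": [[0,0,0.0005],[0,0,0.0005],[0,0,0.0005],[0,0,0]], "rot": [[0,0,0],[0,0,0],[0,0,0],[0,0,0]]}}

```text
t: 16.85
tool_pos: [518.6, 143.9, 191.3]
tcp_rot: [0.452, 3.107, 0.002]
ft_force: [-1.4, -0.3, 6.6]
gripper_width: 24.9
finger_force: 60.7
```

Request:
{"api": "jog_arm", "payload": {"offset": [[0,0,0.0005],[0,0,0.0005],[0,0,0.0005],[0,0,0]], "rot": [[0,0,0],[0,0,0],[0,0,0],[0,0,0]]}}

```text
t: 17.35
tool_pos: [518.7, 144.1, 189.6]
tcp_rot: [0.452, 3.107, 0.002]
ft_force: [-0.2, -1.2, 4.5]
gripper_width: 24.7
finger_force: 60.5
```

Request:
{"api": "jog_arm", "payload": {"offset": [[0.0003,0,0.001],[0.0002,0,0.001],[0,0,0.001],[0,0,0.001],[0,0,0.001],[0,0,0.001],[0,0,0]], "rot": [[0,0,0],[0,0,0],[0,0,0],[0,0,0],[0,0,0],[0,0,0],[0,0,0]]}}

```text
t: 18.23
tool_pos: [518.4, 144.3, 183.3]
tcp_rot: [0.452, 3.106, 0.002]
ft_force: [0.3, -0.5, 3.4]
gripper_width: 25.1
finger_force: 60.1
```

Request:
{"api": "jog_arm", "payload": {"offset": [[0,0,0.001],[0,0,0.001],[0,0,0.001],[0,0,0.001],[0,0,0.001],[0,0,0.001],[0,0,0]], "rot": [[0,0,0],[0,0,0],[0,0,0],[0,0,0],[0,0,0],[0,0,0],[0,0,0]]}}

```text
t: 19.1
tool_pos: [516.5, 143.9, 175.8]
tcp_rot: [-0.452, -3.108, 0.001]
ft_force: [0.4, 0.0, -3.9]
gripper_width: 24.7
finger_force: 59.6
```

The load is gone, so the die has dropped. Next I feel for the nut.

Request:
{"api": "jog_arm", "payload": {"offset": [[-0.0005,0,0.001],[-0.0004,0,0.001],[0,0,0.001],[0,0,0.0005],[0,0,0.0005],[0,0,0]], "rot": [[0,0,0],[0,0,0],[0,0,0],[0,0,0],[0,0,0],[0,0,0]]}}

```text
t: 19.85
tool_pos: [518.0, 143.7, 172.5]
tcp_rot: [-0.452, -3.109, 0.0]
ft_force: [-0.2, 0.3, -2.7]
gripper_width: 24.7
finger_force: 59.6
```

Request:
{"api": "jog_arm", "payload": {"offset": [[0,0,0.0005],[0,0,0.0005],[0,0,0]], "rot": [[0,0,0],[0,0,0],[0,0,0]]}}

```text
t: 20.23
tool_pos: [517.9, 143.7, 171.5]
tcp_rot: [-0.452, -3.109, 0.0]
ft_force: [-0.4, 1.1, -2.2]
gripper_width: 24.4
finger_force: 59.6
```

Request:
{"api": "jog_arm", "payload": {"offset": [[0,0,0.0005],[0,0,0.0005],[0,0,0]], "rot": [[0,0,0],[0,0,0],[0,0,0]]}}

```text
t: 20.6
tool_pos: [518.0, 143.8, 170.6]
tcp_rot: [0.452, 3.109, 0.0]
ft_force: [-0.8, 1.2, -2.1]
gripper_width: 25.1
finger_force: 59.6
```

Request:
{"api": "jog_arm", "payload": {"offset": [[0,0,0.0005],[0,0,0.0005],[0,0,0]], "rot": [[0,0,0],[0,0,0],[0,0,0]]}}

```text
t: 20.98
tool_pos: [518.1, 143.8, 170.0]
tcp_rot: [0.452, 3.109, 0.0]
ft_force: [-2.0, -0.4, 5.0]
gripper_width: 24.8
finger_force: 59.8
```

Request:
{"api": "jog_arm", "payload": {"offset": [[0,0,0.0005],[0,0,0]], "rot": [[0,0,0],[0,0,0]]}}

```text
t: 21.22
tool_pos: [518.1, 143.7, 169.8]
tcp_rot: [0.452, 3.109, 0.0]
ft_force: [-2.5, -0.9, 8.1]
gripper_width: 25.0
finger_force: 60.1
```

Request:
{"api": "jog_arm", "payload": {"offset": [[0,0,0.0005],[0,0,0]], "rot": [[0,0,0],[0,0,0]]}}

```text
t: 21.48
tool_pos: [518.1, 143.7, 169.6]
tcp_rot: [0.452, 3.109, 0.001]
ft_force: [-3.1, 0.2, 9.7]
gripper_width: 24.6
finger_force: 60.4
```

Collar pressed on the nut at about 12 N (including the rod's weight). Hold for over a second.

Request:
{"api": "jog_arm", "payload": {"offset": [[0,0,0],[0,0,0],[0,0,0],[0,0,0],[0,0,0],[0,0,0],[0,0,0],[0,0,0],[0,0,0],[0,0,0]], "rot": [[0,0,0],[0,0,0],[0,0,0],[0,0,0],[0,0,0],[0,0,0],[0,0,0],[0,0,0],[0,0,0],[0,0,0]]}}

```text
t: 22.72
tool_pos: [518.1, 143.8, 169.6]
tcp_rot: [0.452, 3.109, 0.001]
ft_force: [-3.3, -0.5, 9.3]
gripper_width: 24.9
finger_force: 60.4
```

```bash
python3 - <<'E'
from h import *
im,d=grab("side"); im2,_=grab("scene")
a=cv2.resize(im[180:290,190:330],(560,440),interpolation=cv2.INTER_CUBIC)
cv2.imwrite("pics/chk.png",a); print(get_obs()["ft_force"])
E
```

```text
[-4.09810683 -1.18996451 10.77318786]
```

View pics/chk.png

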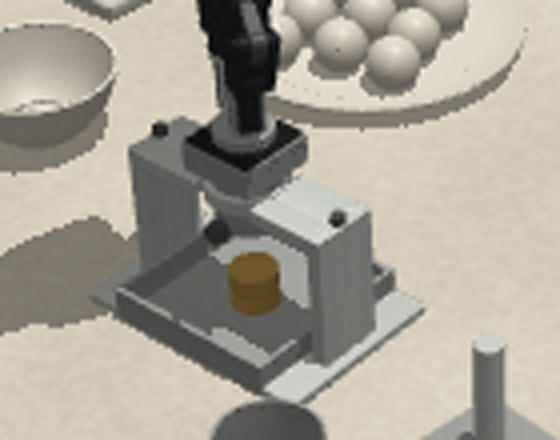

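The die stands in the tray (254,283) and the collar sits flat on the nut (245,130). Relax and release.

Request:
{"api": "jog_arm", "payload": {"offset": [[0,0,-0.0005],[0,0,-0.0005],[0,0,0]], "rot": [[0,0,0],[0,0,0],[0,0,0]]}}

```text
t: 23.2
tool_pos: [518.1, 143.8, 169.9]
tcp_rot: [0.452, 3.109, 0.0]
ft_force: [-1.4, -0.7, 6.4]
gripper_width: 25.0
finger_force: 60.4
```

Request:
{"api": "jog_arm", "payload": {"offset": [[0,0,0],[0,0,0],[0,0,0],[0,0,0],[0,0,0],[0,0,0],[0,0,0],[0,0,0]], "rot": [[0,0,0],[0,0,0],[0,0,0],[0,0,0],[0,0,0],[0,0,0],[0,0,0],[0,0,0]], "claw": 1}}

```text
t: 24.2
tool_pos: [518.0, 143.8, 169.5]
tcp_rot: [0.452, 3.109, 0.0]
ft_force: [-0.7, -0.3, 0.1]
gripper_width: 85.5
finger_force: 0.0
```

Request:
{"api": "jog_arm", "payload": {"offset": [[0,0,-0.005],[0,0,-0.015],[0,0,-0.03],[0,0,-0.04],[0,0,-0.04],[0,0,-0.02],[0,0,0],[0,0,0],[0,0,0]], "rot": [[0,0,0],[0,0,0],[0,0,0],[0,0,0],[0,0,0],[0,0,0],[0,0,0],[0,0,0],[0,0,0]]}}

```text
t: 25.32
tool_pos: [517.2, 143.5, 318.3]
tcp_rot: [-0.452, -3.107, 0.002]
ft_force: [-0.6, 0.4, 0.9]
gripper_width: 85.2
finger_force: 0.0
```

```bash
python3 - <<'E'
from h import *
np.set_printoptions(suppress=True,precision=1)
grab("side"); W=ptcloud("side"); T=T_tool()
m=(np.hypot(W[...,0]-518,W[...,1]-144)<32)&(W[...,2]>120)&(W[...,2]<230); Q=W[m]; t=Q[(Q[:,2]>185)]
print(get_obs()["ft_force"],get_obs()["t"],np.percentile(Q[:,2],99),len(t),t.min(0),t.max(0))
for lo in(160,170,180,190): s=Q[(Q[:,2]>lo)&(Q[:,2]<lo+9)]; print(lo,len(s),(s.min(0)+s.max(0))/2)
E
```

```text
[-0.2  0.3 -0.1] 25.375 199.98381119489375 83 [505.7 124.  185.4] [532.9 155.3 201.6]
160 29 [516.3 138.2 164.4]
170 31 [516.  136.9 174.5]
180 32 [516.8 141.1 184.5]
190 55 [519.3 139.2 194.6]
```

The ejector stands with its top at about 197 mm, as expected, and the gripper is clear of it.

```bash
python3 -c "
from workcell import *
print(job_done())"
```

```text
the job is handed in; nothing more can be done
None
```

The job is handed in (verdict not shown): the ejector pushed the die out into the tray, its collar was held on the nut at about 12 N for over a second, and it was released and left standing in the barrel.

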